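# Clamp a fired test block with the ratchet lever

## Task

Stand the ceramic test block on the bed of the bench clamp with its long side running from jaw to jaw, and let go of it. Then swing the ratchet lever back and forth to close the jaw notch by notch until the block is firmly gripped: the forward stroke, light at first, then needs a steady pull of about 9 N; the ceramic chips if you force it past about 11 N. Finally swing the lever all the way back to its end stop on the jaw side, let go, and leave the other things on the bench alone.

Things in the scene. Friction and masses are not known exactly. Their poses are not given: they have to be found in the camera images.
- block: Loose off-white ceramic test block, 45 (x) x 60 (y) x 45 (z) mm, about 0.2 to 0.4 kg, standing on the bench with its z up. Origin: centre of its underside. Its y is the long side, to run from jaw to jaw.
- vice: Grey base plate of the bench clamp, fixed, 155 (x) x 310 (y) x 20 mm thick (x -70 to 85, y -80 to 230). Origin: on the bench under the wheel's vertical axis. The jaw closes along +y. A flat 86 mm toothed wheel lies round the axis, top at 42 mm. A back stop with a sprung pad (40 mm high over the bed, 52 wide) stands at y 144 to 162, different each time; its pad yields 1 mm per 10 N.
- bed (a point): Point on the bed (plate's top, 20 mm above the bench), at vice x 10, y 109.5 mm, where the middle of the block's underside belongs; frame as vice. The slot from jaw to sprung pad starts 34.5 mm on the -y side of it and is first 69 to 87 mm long, so the 60 mm block has at least 4.5 mm free at each end. The bed is free on both sides in x.
- jaw: Steel moving jaw, 52 mm wide in x, 16 thick, 40 high above the bed. Origin: middle of the lower edge of its gripping face, on the bed; y points to the block. The wheel drives it 2.6 mm in +y per notch; a pawl keeps it from going back, so over-tightening cannot be undone. Wanted clamping force 50 to 150 N; above 165 N the block chips.
- axis (a point): On the vertical axis of wheel and lever, 60 mm above the bench; frame as vice.
- lever (a joint): Lever angle about the vertical axis, rad, stops at -0.58 and 0.58. At 0 it points to -x of vice; growing = anticlockwise from above (end moves to -y) = working stroke; falling = free return. One notch is 0.262; the lever's pawl picks up teeth near -0.52, -0.26, 0, 0.26, 0.52. A notch not finished falls back on the return. Leave it below -0.42; it stays where left.
- lever_grip (a point): Upright round metal grip at the lever's end, 18 mm diameter, 55 to 120 mm above the bench; this point is on its centre line at 95 mm, 130 mm from the axis. Sideways force here: return stroke up to 4 N, working stroke 0.5 to 4 N (rising in each notch) while the jaw is idle, then about 1.7 N more per notch (0.077 N per N of clamping) once the block is squeezed; up to 1 N less held still.
- tray: Bystander: plaster-white kiln tray with stepped corners, 100 x 140 x 30 mm. Origin under its centre.
- crucible: Bystander: small white cup, 56 mm diameter, 50 mm high. Origin under its centre.
- jar: Bystander: brown glass jar with white cap, 54 mm diameter, 85 mm high. Origin under its centre.
- spatula: Bystander: hand spatula lying on the bench.
Things that resemble listed ones, but are neither listed nor needed, are in the scene too. Leave any red or turquoise look-alike of the block alone.

How it is judged:
By the outcome, as a careful person would: the job done as asked, in the order asked, and still so for the second after the job is handed in, with the robot touching nothing.
It also fails if it takes over 72 s, if anything falls off the work surface, if the arm or the gripper's body presses on something with over 40 N, if the wrist force passes 120 N, or if a joint passes its speed limit or range.

## Robot

A 6-joint arm with a two-finger parallel gripper is mounted at the origin on the work surface. World frame = base frame: x ahead of the robot, y to its left, z up, the work surface at z = 0. Lengths are in m, angles in rad, forces in N, time in s.
With the tool pointing down it reaches from about 0.35 to 0.775 m from the base axis. Payload 7.3 kg.
Tool frame: the origin (TCP) lies midway between the tips of the shut fingers; the grasp point (between the pads) lies 19 mm behind it; z points along the fingers, y is the direction in which the jaws open and shut (so a half turn about z gives the same grasp; the last joint's range is limited). The gripper opens to 92 mm and grips with 3 to 60 N. Pads are 19 mm wide; open, the fingers measure 130 mm over their backs; the gripper's body (75 mm by 190 mm) begins 47 mm behind the grasp point.
Start: joints at [-1.432, 0.342, 1.524, -0, 1.275, -0.146], TCP at [0.148, -0.504, 0.227] pointing down, gripper open.
Joint ranges: [-2.53, 2.53], [-0.77, 2.02], [0.04, 2.7], [-1, 4.14], [0.28, 2.66], [-3.11, 3.11]. Speed limits (rad/s): [2.57, 2.57, 3.14, 3.14, 3.14, 3.14].

## Interface

Orientations are given as [roll, pitch, yaw] about the fixed x, y, z axes, in that order (R = Rz(yaw) Ry(pitch) Rx(roll)).
In Python, from cell import status, eyes, job gives the robot as it stands.
- The arm moves only by the tool jog_arm, never from a script. Its argument "series" is a list of rows, each a list of 3 entries, a list of its own where there are three numbers: the gripper command: -1 is shut, 1 is fully open, values between are in proportion, then the shift along the tool's x, y, z in m, then the turn, a rotation vector about the tool's x, y, z in rad. In form: [[grip, [x, y, z], [ax, ay, az]], ...]. A call has 1 to 12 rows; each row is the pose to reach, as a shift and turn from the pose commanded when the call began, along the tool's axes at that moment; what a row does not reach only later rows make up. A row lasts 1/12 s, in which the tool goes at most 41.7 mm and 7.16 degrees, less where a joint would pass 70% of its speed; a pose out of reach is approached as far as the arm can. A call with a gripper value outside its range is refused whole. The fingers move at their own pace and stop on an object; "squeeze" is the grip in N (left out, the last holds). Time passes only in rows, so rows that repeat a pose let the fingers close. It gives the time, the measured TCP pose, the force and the opening at its end, in the units of the state.
- status.observe(): the state, without advancing time (a new reading comes with each control period).
- eyes.read_camera(name): name is "scene" or "side" or "wrist"; returns a dict with "img" (420x560x3 uint8, red, green, blue), "range_z" (420x560 float32, m along the optical axis (not along the pixel's ray), 0 where there is no reading), "camera_matrix" (3x3 intrinsics, pixels), "k1" (the pictures are not rectified: a ray, as slopes to the right and down, at radius r is drawn at 1 + k1 r^2 times it, then the intrinsics apply), "T" (4x4, takes a point from camera to world coordinates); the wrist camera has in their place "tool_from_camera" (4x4, takes a point from camera to tool coordinates, whose origin is the TCP and whose axes are the flange's). Camera axes: x right, y down, z forward; pixel columns grow to the right and rows downward; lengths in m; the calibration is good to about 2 mm. A picture is of the moment at which its call begins: read the wrist's pose just before it.
- job.hand_in(): hands the job in, once; it reports no verdict.
The state is a dict: "time": time; "qpos": joint angles; "qvel": joint speeds; "joint_efforts": joint torques, N m; "tool_pos": TCP position; "tool_rot": TCP orientation; "contact_force": force on the tool from outside, world axes, zero at the start; "torque": the same for the moment, N m; "opening": finger opening in m.
Only numpy, scipy, OpenCV 4.12 (cv2) and the standard library are available. Lean on these libraries where they do the work, as an engineer would, in place of code of your own. Each camera call takes 0.05 s, during which the arm holds its last target.

## Working session

There is one attempt and no reset: what is moved stays moved. The work goes in short steps, Python scripts to look and compute and a tool call to move; the robot and the scene stay as the last step left them, time stands still between calls to the robot, and variables do not carry over. Pictures are saved under pics/ and viewed, and the job is handed in when it is done.

Besides the shell and the picture viewer there is one more tool, called after "Call:" as a command line: name --argument value ..., lists and objects as JSON in quotes. jog_arm: Moves the arm, as the interface text tells. Its arguments: {"type":"object","properties":{"series":{"type":"array","items":{"type":"array"}},"squeeze":{"type":"number"}},"required":["series"]}

```bash
mkdir -p pics; ls -la
python3 - <<'E'
from cell import status, eyes, job
import cv2,numpy as np
s=status.observe(); print(s)
for n in ["scene","side","wrist"]:
    c=eyes.read_camera(n); cv2.imwrite(f"pics/{n}0.png",c["img"][:,:,::-1]); np.savez(f"{n}0.npz",**c)
    print(n,c["camera_matrix"],c["k1"],c.get("T",c.get("tool_from_camera")), (c["range_z"]>0).mean())
E
```

```text
total 12
drwxr-xr-x  3 agent agent 4096 Dec  7 13:46 .
drwxr-xr-x 23 root  root  4096 Dec  7 13:46 ..
drwxr-xr-x  2 agent agent 4096 Dec  7 13:46 pics
{'time': 0.0, 'qpos': array([-1.43199266e+00,  3.42744613e-01,  1.52501077e+00, -5.56776808e-06,
        1.27542704e+00, -1.46000395e-01]), 'qvel': array([ 0.00051782,  0.00039   ,  0.00103846,  0.00183436, -0.00165344,
       -0.00061956]), 'joint_efforts': array([ 1.32117730e-03, -4.31239271e+01, -2.44222820e+01,  7.18768453e-02,
        5.58445835e-02, -1.37068182e-04]), 'tool_pos': array([ 0.1474706 , -0.50343138,  0.2260358 ]), 'tool_rot': array([-3.14001902e+00, -2.26016288e-04,  2.84805509e-01]), 'contact_force': array([-0.08507532, -0.10324035, -0.23983647]), 'torque': array([-0.0545025 , -0.01894555,  0.00335778]), 'opening': 0.09173679730149423}
scene [[400.12769906   0.         281.75531835]
 [  0.         400.12769906 214.15024431]
 [  0.           0.           1.        ]] -0.08533278488155445 [[ 2.73505703e-01  8.01763030e-01 -5.31385617e-01  1.04264142e+00]
 [ 9.61870023e-01 -2.27502691e-01  1.51817601e-01 -1.85226825e-0
[... 274 characters left out ...]
 1.        ]] -0.08480287383869352 [[ 0.99044875 -0.06114225  0.12358357  0.40319584]
 [-0.13610905 -0.57680772  0.80546085 -0.85404869]
 [ 0.02203627 -0.81458853 -0.5796205   0.65712014]
 [ 0.          0.          0.          1.        ]] 0.9961989795918368
wrist [[365.05350658   0.         280.92864837]
 [  0.         365.05350658 202.95714744]
 [  0.           0.           1.        ]] -0.07949879633620596 [[ 6.79891512e-04 -9.64080801e-01 -2.65608258e-01  7.12139439e-02]
 [ 9.99999728e-01  5.79173713e-04  4.57519923e-04 -5.48697280e-04]
 [-2.87252853e-04 -2.65608497e-01  9.64080932e-01 -1.59175733e-01]
 [ 0.00000000e+00  0.00000000e+00  0.00000000e+00  1.00000000e+00]] 0.9961181972789116
```

View pics/scene0.png

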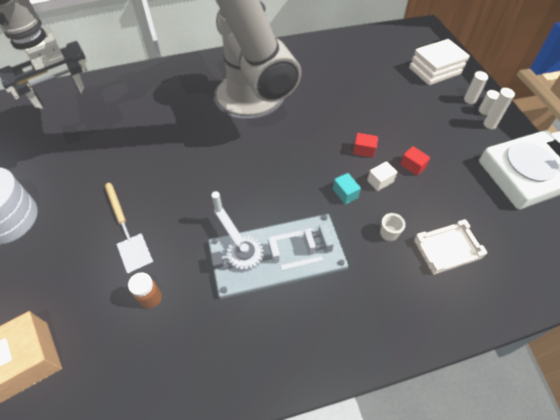

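View pics/side0.png

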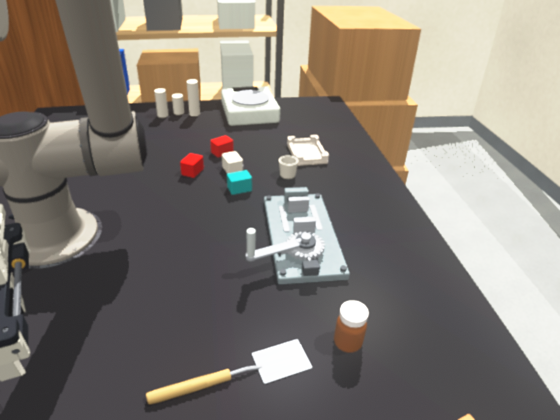

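View pics/wrist0.png

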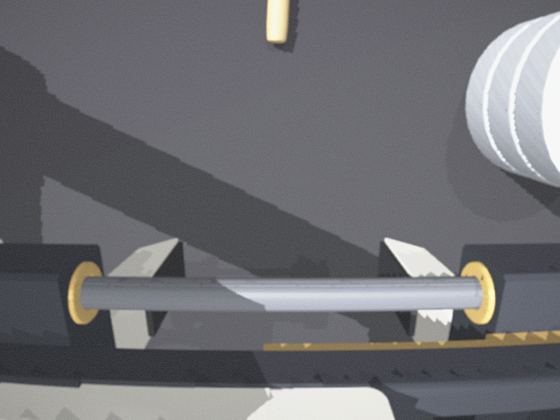

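The scene picture shows the white block at (382,176) between red and turquoise look-alikes. The vice is around (277,255), with its wheel at (244,253), the lever grip's top at (216,196) and the slot to the right. I'll measure these next.

```bash
cat > h.py <<'E'
import numpy as np, cv2
from scipy.spatial.transform import Rotation as R
def und(c,uv):
    k=c["camera_matrix"]; k1=float(c["k1"])
    d=(np.asarray(uv,float).reshape(-1,2)-[k[0,2],k[1,2]])/[k[0,0],k[1,1]]
    p=d.copy()
    for _ in range(20): p=d/(1+k1*(p**2).sum(1,keepdims=True))
    return p
def camT(c,s=None):
    if "T" in c: return c["T"]
    T=np.eye(4);T[:3,:3]=R.from_euler("xyz",s["tool_rot"]).as_matrix();T[:3,3]=s["tool_pos"]
    return T@c["tool_from_camera"]
def cloud(c,T):
    h,w=c["range_z"].shape
    u,v=np.meshgrid(np.arange(w),np.arange(h))
    p=und(c,np.stack([u.ravel(),v.ravel()],1)); z=c["range_z"].ravel()
    P=np.c_[p*z[:,None],z]; P=P@T[:3,:3].T+T[:3,3]
    P[z<=0]=np.nan
    return P.reshape(h,w,3)
def onplane(c,T,uv,z):
    p=und(c,uv); d=np.c_[p,np.ones(len(p))]@T[:3,:3].T
    return T[:3,3]+d*((z-T[2,3])/d[:,2])[:,None]
def proj(c,T,P):
    P=(np.asarray(P).reshape(-1,3)-T[:3,3])@T[:3,:3]; p=P[:,:2]/P[:,2:]
    p=p*(1+float(c["k1"])*(p**2).sum(1,keepdims=True)); k=c["camera_matrix"]
    return p*[k[0,0],k[1,1]]+[k[0,2],k[1,2]]
def vT(x,y,a):
    T=np.eye(4);T[:2,:2]=[[np.cos(a),-np.sin(a)],[np.sin(a),np.cos(a)]];T[:2,3]=x,y;return T
E
python3 - <<'E'
from h import *
for n in ["scene","side"]:
    c=dict(np.load(f"{n}0.npz")); P=cloud(c,c["T"]); img=c["img"].astype(int)
    hsv=cv2.cvtColor(c["img"],cv2.COLOR_RGB2HSV)
    z=P[...,2]; x=P[...,0]; y=P[...,1]
    # bench check
    m=(img.sum(2)<90)&(abs(z)<.02); print(n,"bench z med",np.median(z[m]), m.sum())
    m=((z>.012)&(z<.2)&(x>.15)&(x<.8)&(y>-.45)&(y<.5)).astype(np.uint8)
    nl,lab,st,cen=cv2.connectedComponentsWithStats(m)
    for i in range(1,nl):
        if st[i,4]<60: continue
        q=lab==i
        print(i,st[i],"med",np.nanmedian(P[q],0).round(3),"zmax",np.nanpercentile(z[q],97).round(3),"hsv",np.median(hsv[q],0))
E
```

```text
scene bench z med nan 0
2 [255  82  44  20 301] med [0.246 0.028 0.186] zmax 0.199 hsv [18.  8. 70.]
3 [354 133  24  22 402] med [0.348 0.261 0.042] zmax 0.047 hsv [  0.  163.  232.5]
4 [401 146  29  27 441] med [0.438 0.371 0.043] zmax 0.047 hsv [  0. 164. 231.]
5 [368 162  29  27 454] med [0.466 0.258 0.042] zmax 0.046 hsv [ 19.   2. 246.]
6 [333 173  28  29 495] med [0.479 0.151 0.042] zmax 0.046 hsv [ 90. 133. 218.]
7 [112 189  12  35 175] med [ 0.364 -0.44   0.017] zmax 0.02 hsv [ 22.  71. 239.]
8 [ 208  192  140  106 7705] med [ 0.614 -0.087  0.02 ] zmax 0.06 hsv [ 99.  20. 216.]
9 [381 214  24  25 377] med [0.617 0.222 0.037] zmax 0.05 hsv [ 21.  17. 170.]
10 [416 220  71  53 816] med [0.706 0.341 0.019] zmax 0.03 hsv [ 18.   5. 245.]
13 [129 273  32  34 753] med [ 0.641 -0.378  0.077] zmax 0.086 hsv [  8.   5. 234.]
side bench z med nan 0
1 [ 211  136   41   56 1059] med [0.454 0.238 0.039] zmax 0.047 hsv [ 22. 180. 177.]
2 [279 136  50  40 710] med [0.652 0.272 0.025] zmax 0.051 hsv [ 21.  30. 209.]
7 [ 96 154  51  22 366] med [ 0.202 -0.029  0.188] zmax 0.199 hsv [18. 33. 89.]
8 [180 154  24  21 359] med [0.34  0.247 0.038] zmax 0.045 hsv [  1. 209. 165.]
9 [ 246  187  104   95 6131] med [ 0.587 -0.142  0.022] zmax 0.075 hsv [ 93.  13. 223.]
10 [ 335  301   33   49 1251] med [ 0.622 -0.399  0.063] zmax 0.087 hsv [ 11. 115. 150.]
11 [168 366  83  22 455] med [ 0.377 -0.441  0.018] zmax 0.021 hsv [ 26.  89. 252.]
  return _methods._mean(a, axis=axis, dtype=dtype,
  ret = ret.dtype.type(ret / rcount)
```

```bash
python3 - <<'E'
from h import *
Q={}
for n in ["scene","side"]:
    c=dict(np.load(f"{n}0.npz")); P=cloud(c,c["T"]); z=P[...,2]; x=P[...,0]; y=P[...,1]
    img=c["img"].astype(int)
    b=(x>.15)&(x<.8)&(y>-.45)&(y<.5)
    m=b&(abs(z)<.01); print(n,"bench z med",np.median(z[m]), z[m].std())
    hsv=cv2.cvtColor(c["img"],cv2.COLOR_RGB2HSV)
    m=b&(z>.040)&(z<.052)&(np.hypot(x-.466,y-.25)<.05)&(hsv[...,1]<90)
    pts=P[m]; print("block top n",len(pts),"z",np.median(pts[:,2]), cv2.minAreaRect((pts[:,:2]*1000).astype(np.float32)))
    m=b&(z>.013)&(z<.027)&(x>.45)&(x<.75)&(y>-.27)&(y<.12)
    m=cv2.morphologyEx(m.astype(np.uint8),cv2.MORPH_OPEN,np.ones((3,3)))>0
    pts=P[m]; print("plate",len(pts),np.median(pts[:,2]),cv2.minAreaRect((pts[:,:2]*1000).astype(np.float32)))
    m=b&(z>.08)&(z<.13)&(x>.4)&(x<.75)&(y>-.3)&(y<.12)
    print("grip top",m.sum(),np.median(P[m],0),np.nanmax(P[m],0) if m.any() else 0)
    for lo,hi in [(.036,.048),(.052,.068)]:
        m=b&(z>lo)&(z<hi)&(x>.45)&(x<.75)&(y>-.27)&(y<.12)
        nl,lab,st,_=cv2.connectedComponentsWithStats(m.astype(np.uint8))
        for i in range(1,nl):
            if st[i,4]>25: q=P[lab==i]; print(lo,st[i],q.mean(0).round(4),cv2.minAreaRect((q[:,:2]*1000).astype(np.float32)))
E
python3 - <<'E'
import cv2
for n,(x,y) in {"scene":(190,170),"side":(220,170)}.items():
    i=cv2.imread(f"pics/{n}0.png")[y:y+130,x:x+170]
    cv2.imwrite(f"pics/{n}0v.png",cv2.resize(i,None,fx=4.5,fy=4.5,interpolation=cv2.INTER_CUBIC))
E
```

```text
scene bench z med -0.0011216036000284424 0.0021518545167957736
block top n 279 z 0.04352974009283961 ((458.8309631347656, 264.3415832519531), (45.392208099365234, 59.56588363647461), 18.02910614013672)
plate 5187 0.018629700675603322 ((603.6463623046875, -72.22062683105469), (309.4969787597656, 155.93572998046875), 88.48289489746094)
grip top 103 [ 0.47468382 -0.18441581  0.10800127] [ 0.47929858 -0.17570191  0.12136183]
0.036 [306 228  27  25 166] [0.6169 0.0259 0.0427] ((617.9835205078125, 20.770105361938477), (61.845401763916016, 52.57488250732422), 16.596284866333008)
0.036 [211 237  52  33 663] [ 0.6    -0.1614  0.0405] ((600.7199096679688, -163.65292358398438), (82.32730102539062, 119.63348388671875), 17.42280387878418)
0.052 [214 208  41  51 540] [ 0.5549 -0.1599  0.0551] ((540.6964721679688, -168.7600555419922), (161.3477325439453, 45.118507385253906), 21.403156280517578)
0.052 [319 224  15  23 195] [0.6113 0.0455 0.0578] ((609.8366088867188, 46.348323822021484), (20.621047973632812, 60.40243148803711), 88.74662017822266)
0.052 [304 229  11  20 128] [0.6095 0.0046 0.0577] ((6
[... 1371 characters left out ...]
312, -179.2646942138672), (107.62933349609375, 90.17920684814453), 29.728750228881836)
0.052 [284 187  24   8 156] [0.6063 0.0428 0.0587] ((606.7454223632812, 45.36771774291992), (22.568805694580078, 59.29120635986328), 87.24681091308594)
0.052 [288 196  21   7 116] [0.6044 0.003  0.0583] ((605.5711669921875, 4.875258445739746), (15.946444511413574, 50.82791519165039), 88.04147338867188)
0.052 [293 217  23   8 151] [ 0.6029 -0.0833  0.0586] ((603.4713134765625, -81.24979400634766), (17.696088790893555, 51.71327209472656), 85.51251220703125)
0.052 [246 233  70  26 623] [ 0.5449 -0.1643  0.0566] ((538.766357421875, -169.94528198242188), (163.5360565185547, 47.3156623840332), 22.48971176147461)
```

View pics/scene0v.png

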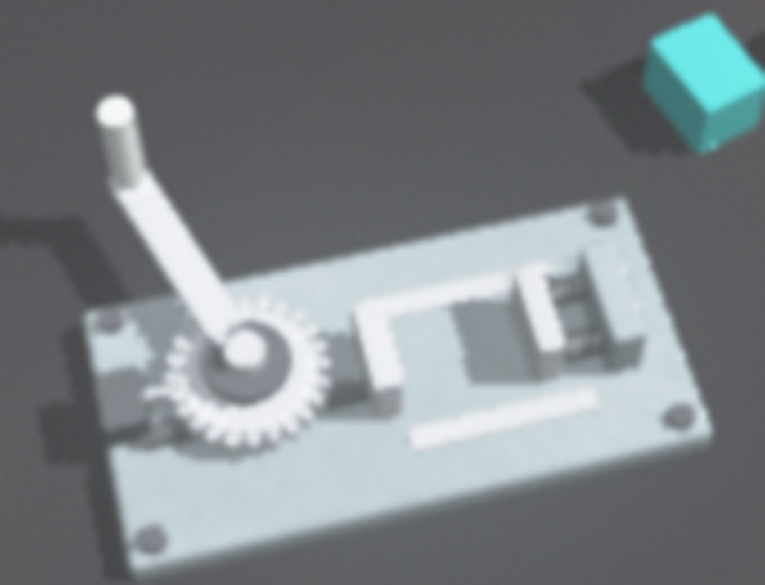

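View pics/side0v.png

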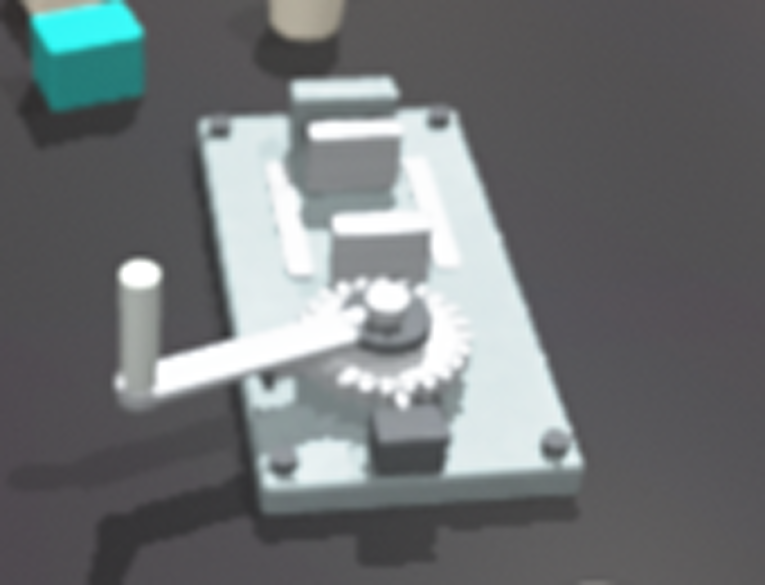

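Call:
jog_arm --series '[[1,[0.4,-0.3,-0.02],[0,0,-1.6]],[1,[0.4,-0.3,-0.02],[0,0,-1.6]],[1,[0.4,-0.3,-0.02],[0,0,-1.6]],[1,[0.4,-0.3,-0.02],[0,0,-1.6]],[1,[0.4,-0.3,-0.02],[0,0,-1.6]],[1,[0.4,-0.3,-0.02],[0,0,-1.6]],[1,[0.4,-0.3,-0.02],[0,0,-1.6]],[1,[0.4,-0.3,-0.02],[0,0,-1.6]],[1,[0.4,-0.3,-0.02],[0,0,-1.6]],[1,[0.4,-0.3,-0.02],[0,0,-1.6]],[1,[0.4,-0.3,-0.02],[0,0,-1.6]],[1,[0.4,-0.3,-0.02],[0,0,-1.6]]]'

```text
time: 1.15
tool_pos: [0.4476, -0.1018, 0.2468]
tool_rot: [-3.142, 0.0, 1.791]
contact_force: [0.7, -1.2, 0.3]
opening: 0.0922
```

Call:
jog_arm --series '[[1,[0.353,0.086,0.05],[0,0,-0.1]],[1,[0.353,0.086,0.05],[0,0,-0.1]],[1,[0.353,0.086,0.05],[0,0,-0.1]],[1,[0.353,0.086,0.05],[0,0,-0.1]],[1,[0.353,0.086,0.05],[0,0,-0.1]],[1,[0.353,0.086,0.05],[0,0,-0.1]],[1,[0.353,0.086,0.05],[0,0,-0.1]],[1,[0.353,0.086,0.05],[0,0,-0.1]],[1,[0.353,0.086,0.05],[0,0,-0.1]],[1,[0.353,0.086,0.05],[0,0,-0.1]],[1,[0.353,0.086,0.05],[0,0,-0.1]]]'

```text
time: 2.07
tool_pos: [0.4552, 0.2607, 0.1958]
tool_rot: [-3.14, 0.0, 1.888]
contact_force: [0.2, -0.5, -0.2]
opening: 0.0914
```

```bash
cat >> h.py <<'E'
def snap(n,tag):
    from cell import status,eyes
    s=status.observe(); c=eyes.read_camera(n); cv2.imwrite(f"pics/{n}_{tag}.png",c["img"][:,:,::-1])
    print("t",round(float(s["time"]),2),"pos",s["tool_pos"].round(4),"rot",s["tool_rot"].round(4),"F",s["contact_force"].round(2),"op",round(float(s["opening"]),4),"qv",abs(s["qvel"]).max().round(3))
    return s,c,camT(c,s)
E
python3 - <<'E'
from h import *
s,c,T=snap("wrist","b1")
P=cloud(c,T); z=P[...,2];hsv=cv2.cvtColor(c["img"],cv2.COLOR_RGB2HSV)
m=(z>.03)&(z<.055)&(np.hypot(P[...,0]-.457,P[...,1]-.263)<.05)&(hsv[...,1]<60)
q=P[m]; print(len(q),np.median(q,0),cv2.minAreaRect((q[:,:2]*1000).astype(np.float32)))
m=abs(z)<.01; print("bench",np.median(z[m]))
E
```

```text
t 2.07 pos [0.4552 0.2607 0.1958] rot [-3.1399e+00  4.0000e-04  1.8883e+00] F [ 0.21 -0.52 -0.25] op 0.0914 qv 0.053
3494 [0.45562787 0.26823445 0.04600767] ((456.4196472167969, 266.01849365234375), (44.981040954589844, 59.38433837890625), 17.12615966796875)
bench 0.00125249076307965
```

View pics/wrist_b1.png

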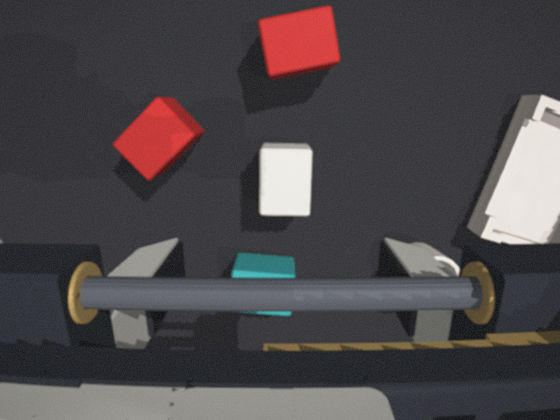

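Call:
jog_arm --series '[[0.6,[0.003,0.0025,0.035],[0,0,0.015]],[0.6,[0.003,0.0025,0.07],[0,0,0.015]],[0.6,[0.003,0.0025,0.105],[0,0,0.015]],[0.6,[0.003,0.0025,0.135],[0,0,0.015]],[0.6,[0.003,0.0025,0.155],[0,0,0.015]],[0.6,[0.003,0.0025,0.17],[0,0,0.015]],[0.6,[0.003,0.0025,0.18],[0,0,0.015]],[0.6,[0.003,0.0025,0.185],[0,0,0.015]],[0.6,[0.003,0.0025,0.185],[0,0,0.015]],[0.6,[0.003,0.0025,0.185],[0,0,0.015]]]'

```text
time: 2.95
tool_pos: [0.4581, 0.2626, 0.0124]
tool_rot: [3.141, 0.0, 1.869]
contact_force: [-0.6, 0.5, 0.8]
opening: 0.0733
```

Call:
jog_arm --series '[[-1,[0,0,0],[0,0,0]],[-1,[0,0,0],[0,0,0]],[-1,[0,0,0],[0,0,0]],[-1,[0,0,0],[0,0,0]],[-1,[0,0,0],[0,0,0]],[-1,[0,0,0],[0,0,0]],[-1,[0,0,0],[0,0,0]],[-1,[0,0,0],[0,0,0]]]' --squeeze 25

```text
time: 3.62
tool_pos: [0.4576, 0.2631, 0.012]
tool_rot: [3.141, 0.0, 1.87]
contact_force: [-0.9, -0.0, 4.3]
opening: 0.0447
```

Call:
jog_arm --series '[[-1,[0,0,-0.015],[0,0,0]],[-1,[0,0,-0.045],[0,0,0]],[-1,[0,0,-0.08],[0,0,0]],[-1,[0,0,-0.115],[0,0,0]],[-1,[-0.015,0.001,-0.14],[0,0,0.01]],[-1,[-0.045,0.003,-0.16],[0,0,0.03]],[-1,[-0.08,0.005,-0.175],[0,0,0.06]],[-1,[-0.115,0.007,-0.185],[0,0,0.09]],[-1,[-0.15,0.009,-0.188],[0,0,0.12]],[-1,[-0.185,0.011,-0.188],[0,0,0.15]],[-1,[-0.22,0.013,-0.188],[0,0,0.18]],[-1,[-0.255,0.015,-0.188],[0,0,0.21]]]' --squeeze 35

```text
time: 4.62
tool_pos: [0.5466, 0.022, 0.199]
tool_rot: [-3.14, -0.0, 1.658]
contact_force: [1.4, 0.2, -3.2]
opening: 0.045
```

Call:
jog_arm --series '[[-1,[-0.03,0.008,0],[0,0,0.025]],[-1,[-0.065,0.018,0],[0,0,0.05]],[-1,[-0.1,0.027,0],[0,0,0.075]],[-1,[-0.13,0.036,0],[0,0,0.1]],[-1,[-0.15,0.041,0],[0,0,0.11]],[-1,[-0.158,0.043,0],[0,0,0.115]],[-1,[-0.158,0.043,0],[0,0,0.115]],[-1,[-0.158,0.043,0],[0,0,0.115]]]'

```text
time: 5.28
tool_pos: [0.6031, -0.1292, 0.1988]
tool_rot: [-3.14, -0.001, 1.545]
contact_force: [-0.0, 0.2, -2.5]
opening: 0.0449
```

Run:
```python
from h import *
s,c,T=snap("wrist","v1"); np.savez("wv1.npz",T_=T,**c)
P=cloud(c,T); z=P[...,2]; x=P[...,0];y=P[...,1]
m=abs(z)<.01; print("bench",np.median(z[m])); 
m=(z>.013)&(z<.027)&(x>.48)&(x<.72)&(y<.12); print("plate z",np.median(z[m]))
m=cv2.morphologyEx(m.astype(np.uint8),cv2.MORPH_OPEN,np.ones((3,3)))
cs,_=cv2.findContours(m,cv2.RETR_EXTERNAL,cv2.CHAIN_APPROX_NONE)
m=(z>.056)&(z<.068)&(x>.55)&(x<.66)&(y>-.13)
nl,lab,st,_=cv2.connectedComponentsWithStats(m.astype(np.uint8))
for i in range(1,nl):
    if st[i,4]>60: q=P[lab==i]; print(st[i],q.mean(0).round(4),cv2.minAreaRect((q[:,:2]*1000).astype(np.float32)))
# plate edges
for yy in (-.06,-.04,-.02):
    m=(abs(y-yy)<.003)&(z>.015)&(z<.025)&(x>.5)&(x<.72); print(yy,x[m].min(),x[m].max())
    m=(abs(y-yy)<.003)&(z>.024)&(z<.04)&(x>.5)&(x<.72); print(" raised",m.sum(),x[m][:3],x[m][-3:],z[m].max() if m.any() else 0)
```

```text
t 5.28 pos [ 0.6031 -0.1292  0.1988] rot [-3.1396e+00 -1.2000e-03  1.5446e+00] F [-0.02  0.24 -2.54] op 0.0449 qv 0.024
bench 0.001208118582923523
plate z 0.021299351524559834
[ 248    7   69   21 1401] [0.6069 0.0066 0.0608] ((606.7672729492188, 6.908358573913574), (14.212321281433105, 51.79116439819336), 88.72743225097656)
[ 251  121   63   21 1308] [ 0.6047 -0.0792  0.0611] ((604.6044311523438, -79.37992858886719), (16.165346145629883, 50.350982666015625), 88.49420928955078)
-0.06 0.5248980714122486 0.6805205013582404
 raised 27 [0.64155638 0.64248813 0.63898696] [0.56330768 0.56320128 0.5604825 ] 0.025838078930942643
-0.04 0.5264126164743341 0.6802608377552536
 raised 37 [0.64069072 0.64601103 0.64689195] [0.56335335 0.56513881 0.56691058] 0.025383019917273708
-0.02 0.5263290449116946 0.6803823091811033
 raised 25 [0.64604351 0.64754987 0.64084071] [0.64860588 0.56267944 0.56266701] 0.025850857748833
```

View pics/wrist_v1.png

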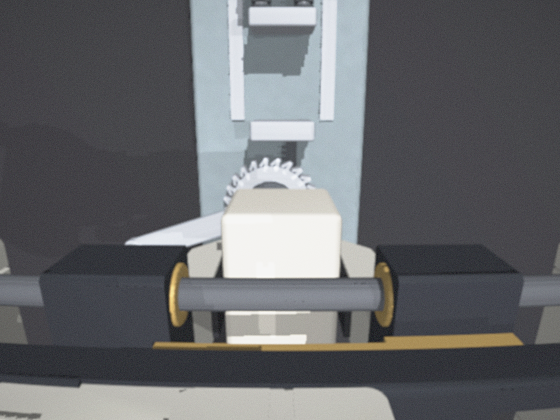

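The wrist picture shows the held block at (280,240), the jaw's top at (282,131), the pad at (282,17), and low strips on both sides of the slot. Next I'll measure where the block sits in the hand, in this same frame.

Run:
```python
from h import *
c=dict(np.load("wv1.npz")); T=c["T_"]; P=cloud(c,T)
yaw=1.5446; tp=np.array([.6031,-.1292,.1988])
d=P-tp; tx=d[...,0]*np.cos(yaw)+d[...,1]*np.sin(yaw); ty=d[...,0]*np.sin(yaw)-d[...,1]*np.cos(yaw); tz=-d[...,2]
for r in (192,197,205,220,235,240,245,255): print(r,[tuple(np.round(1000*np.array([tx[r,k],ty[r,k],tz[r,k]]),1)) for k in (235,281,325)])
# edges in ty at row 215,
m=(tz>-.05)&(tz<.02)&(tx>0.025)&(tx<.04)&(abs(ty)<.04)
print("end face tx",np.median(tx[m])*1000, "ty range",np.percentile(ty[m],[1,99])*1000,"tz",np.percentile(tz[m],[1,99])*1000)
```

```text
192 [(np.float64(32.8), np.float64(-21.1), np.float64(0.8)), (np.float64(33.3), np.float64(-0.3), np.float64(-1.2)), (np.float64(33.4), np.float64(19.3), np.float64(-1.4))]
197 [(np.float64(33.2), np.float64(-19.7), np.float64(-9.7)), (np.float64(33.2), np.float64(-0.3), np.float64(-9.5)), (np.float64(33.0), np.float64(18.5), np.float64(-8.8))]
205 [(np.float64(33.7), np.float64(-18.0), np.float64(-24.0)), (np.float64(33.3), np.float64(-0.2), np.float64(-22.5)), (np.float64(32.9), np.float64(17.1), np.float64(-21.0))]
220 [(np.float64(30.7), np.float64(-16.9), np.float64(-33.6)), (np.float64(31.0), np.float64(-0.2), np.float64(-34.3)), (np.float64(31.0), np.float64(15.6), np.float64(-34.2))]
235 [(np.float64(25.4), np.float64(-16.9), np.float64(-34.7)), (np.float64(25.0), np.float64(-0.2), np.float64(-33.6)), (np.float64(25.2), np.float64(15.8), np.float64(-34.2))]
240 [(np.float64(23.1), np.float64(-17.1), np.float64(-33.7)), (np.float64(23.2), np.float64(-0.2), np.float64(-34.0)), (np.float64(23.0), np.float64(16.0), np.float64(-33.4))]
245 [(np.float64(21.2), np.float64(-17.1), np.float64(-34.1)), (np.float64(21.2), np.float64(-0.2), np.float64(-33.8)), (np.float64(21.4), np.float64(15.9), np.float64(-34.4))]
255 [(np.float64(17.5), np.float64(-17.2), np.float64(-34.8)), (np.float64(17.2), np.float64(-0.2), np.float64(-33.8)), (np.float64(17.5), np.float64(16.1), np.float64(-34.6))]
end face tx 32.611964633822105 ty range [-21.38465326  20.94351196] tz [-35.25826013   6.95950272]
```

Call:
jog_arm --series '[[-1,[0.025,0,0.01],[0,0,0]],[-1,[0.055,0,0.03],[0,0,0]],[-1,[0.08,0,0.06],[0,0,0]],[-1,[0.0895,0.0005,0.085],[0,0,0]],[-1,[0.0895,0.0005,0.1],[0,0,0]],[-1,[0.0895,0.0005,0.105],[0,0,0]],[-1,[0.0895,0.0005,0.105],[0,0,0]],[-1,[0.0895,0.0005,0.105],[0,0,0]],[-1,[0.0895,0.0005,0.105],[0,0,0]]]'

```text
time: 6.08
tool_pos: [0.6074, -0.0406, 0.0964]
tool_rot: [3.139, 0.001, 1.545]
contact_force: [-0.1, -0.2, -1.9]
opening: 0.0451
```

Run:
```python
from h import *
s,c,T=snap("side","p1"); snap("wrist","p1")
i=cv2.imread("pics/side_p1.png")[130:290,200:390]; cv2.imwrite("pics/side_p1c.png",cv2.resize(i,None,fx=3.5,fy=3.5))
```

```text
t 6.08 pos [ 0.6074 -0.0406  0.0964] rot [3.1388e+00 5.0000e-04 1.5448e+00] F [-0.06 -0.18 -1.91] op 0.0451 qv 0.009
t 6.13 pos [ 0.6075 -0.0408  0.0964] rot [3.1386e+00 6.0000e-04 1.5445e+00] F [-0.07 -1.09 -2.8 ] op 0.0443 qv 0.004
```

View pics/side_p1c.png

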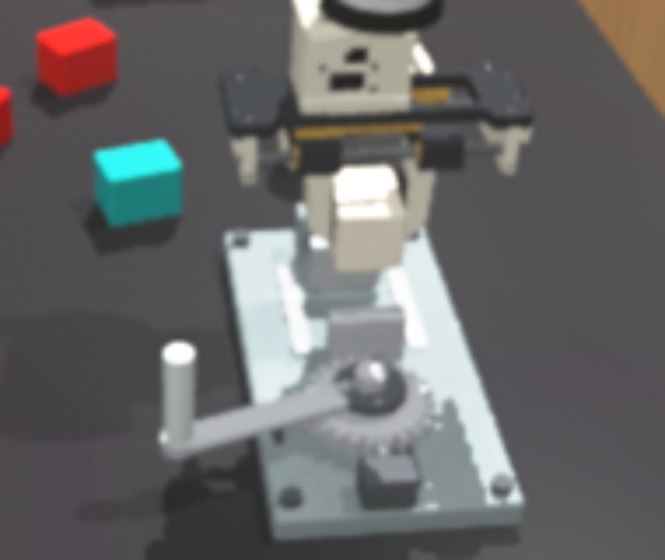

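View pics/wrist_p1.png

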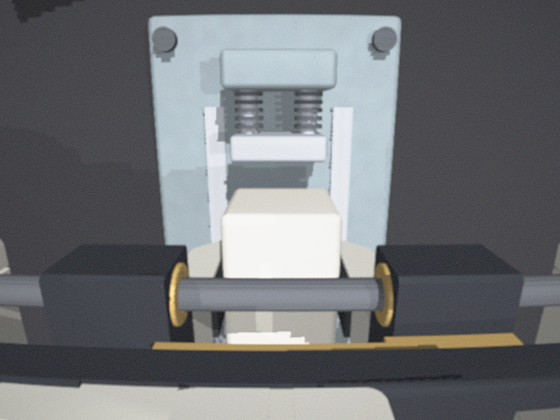

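Call:
jog_arm --series '[[-1,[0.001,-0.0015,0.02],[0,0,0]],[-1,[0.001,-0.0015,0.04],[0,0,0]],[-1,[0.001,-0.0015,0.052],[0,0,0]],[-1,[0.001,-0.0015,0.058],[0,0,0]],[-1,[0.001,-0.0015,0.061],[0,0,0]],[-1,[0.001,-0.0015,0.062],[0,0,0]],[-1,[0.001,-0.0015,0.063],[0,0,0]],[-1,[0.001,-0.0015,0.063],[0,0,0]]]'

```text
time: 6.85
tool_pos: [0.6057, -0.0396, 0.0325]
tool_rot: [3.14, 0.0, 1.545]
contact_force: [-0.3, 0.3, -2.4]
opening: 0.0446
```

Run:
```python
from h import *
s,c,T=snap("wrist","p2")
P=cloud(c,T); yaw=s["tool_rot"][2]; d=P-s["tool_pos"]
tx=d[...,0]*np.cos(yaw)+d[...,1]*np.sin(yaw); z=P[...,2]
for r in range(150,240,6): print(r,(tx[r,281]*1000).round(1),(z[r,281]*1000).round(1), end=" | ")
```

```text
t 6.85 pos [ 0.6057 -0.0396  0.0325] rot [3.1401e+00 3.0000e-04 1.5447e+00] F [-0.27  0.34 -2.37] op 0.0446 qv 0.003
150 53.5 45.6 | 156 53.3 61.1 | 162 51.1 60.6 | 168 49.0 61.0 | 174 46.9 61.7 | 180 44.5 60.8 | 186 42.5 61.9 | 192 33.2 33.1 | 198 33.5 44.6 | 204 33.2 52.9 | 210 33.0 60.7 | 216 32.1 65.1 | 222 30.0 65.7 | 228 28.0 66.5 | 234 25.8 66.9 |
```

View pics/wrist_p2.png

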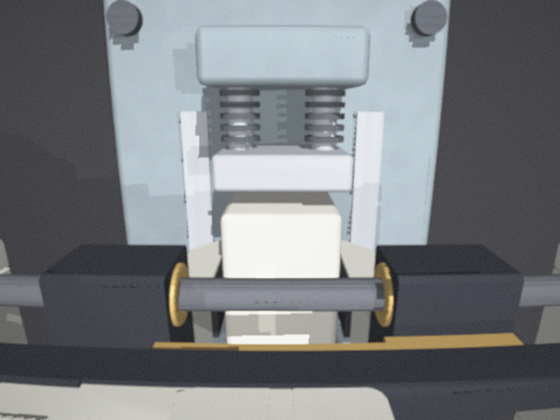

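Call:
jog_arm --series '[[-1,[0.001,0,0],[0,0,0]],[-1,[0.001,0,0.0005],[0,0,0]],[-1,[0.001,0,0.001],[0,0,0]],[-1,[0.001,0,0.001],[0,0,0]]]'

```text
time: 7.23
tool_pos: [0.6055, -0.0383, 0.032]
tool_rot: [3.14, 0.0, 1.545]
contact_force: [-1.9, 0.9, 5.0]
opening: 0.045
```

Call:
jog_arm --series '[[0.5,[0,0,0],[0,0,0]],[0.5,[0,0,0],[0,0,0]],[0.5,[0,0,0],[0,0,0]],[0.5,[0,0,0],[0,0,0]],[0.5,[0,0,-0.01],[0,0,0]],[0.5,[0,0,-0.035],[0,0,0]],[0.5,[0,0,-0.07],[0,0,0]],[0.5,[0,0,-0.105],[0,0,0]],[0.5,[0,0,-0.14],[0,0,0]],[0.5,[0,0,-0.165],[0,0,0]],[0.5,[0,0,-0.17],[0,0,0]]]'

```text
time: 8.15
tool_pos: [0.6073, -0.0387, 0.2072]
tool_rot: [3.132, 0.002, 1.545]
contact_force: [0.4, 0.1, 1.0]
opening: 0.0689
```

Run:
```python
from h import *
s,c,T=snap("wrist","p3")
for n in ("scene","side"):
    s,c,T=snap(n,"p3"); P=cloud(c,T); z=P[...,2]; x=P[...,0];y=P[...,1]
    def rep(nm,m):
        nl,lab,st,_=cv2.connectedComponentsWithStats(m.astype(np.uint8))
        for i in range(1,nl):
            if st[i,4]>60: q=P[lab==i]; print(n,nm,st[i],q.mean(0).round(4),cv2.minAreaRect((q[:,:2]*1000).astype(np.float32)))
    rep("",(z>.052)&(z<.08)&(x>.55)&(x<.66)&(y>-.11)&(y<.06))
    g=(z>.115)&(z<.125)&(x>.42)&(x<.52)&(y<-.1)&(y>-.25); print("griptop",g.sum(),P[g].mean(0) if g.any() else 0)
    x0,y0={"scene":(190,170),"side":(220,170)}[n]
    cv2.imwrite(f"pics/{n}_p3c.png",cv2.resize(c["img"][y0:y0+130,x0:x0+170,::-1],None,fx=4.5,fy=4.5,interpolation=cv2.INTER_CUBIC))
```

```text
t 8.15 pos [ 0.6073 -0.0387  0.2072] rot [3.1317e+00 1.7000e-03 1.5449e+00] F [0.35 0.14 0.97] op 0.0689 qv 0.067
t 8.2 pos [ 0.6068 -0.0387  0.2055] rot [3.1337e+00 1.4000e-03 1.5449e+00] F [-0.23 -0.21 -0.22] op 0.0692 qv 0.072
scene  [319 224  15  23 201] [0.6119 0.0453 0.0577] ((610.157470703125, 45.93873596191406), (20.030839920043945, 59.8963623046875), 88.4412841796875)
scene  [304 229  11  21 126] [0.6099 0.0046 0.0582] ((609.452392578125, 5.22869873046875), (14.426631927490234, 52.257179260253906), 88.66201782226562)
scene  [277 231  30  23 490] [ 0.6097 -0.038   0.0624] ((607.4970092773438, -37.212554931640625), (60.19683074951172, 46.21442794799805), 88.27095031738281)
scene  [268 237  12  21 147] [ 0.6081 -0.0814  0.0579] ((606.5025024414062, -81.04331970214844), (16.132823944091797, 51.672298431396484), 88.23411560058594)
griptop 37 [ 0.47017754 -0.1840924   0.11790859]
t 8.25 pos [ 0.6058 -0.0385  0.2028] rot [3.1377e+00 7.0000e-04 1.5448e+00] F [-0.04  0.04 -0.66] op 0.0686 qv 0.058
side  [284 187  24   8 154] [0.6063 0.0429 0.0587] ((606.9118041992188, 45.56324768066406), (59.30703353881836, 25.356325149536133), 1.3786284923553467)
side  [288 196  28  29 556] [ 0.6027 -0.0479  0.0622] ((604.3529052734375, -39.50727844238281), (102.69681549072266, 51.2747688293457), 88.49958038330078)
griptop 52 [ 0.46716965 -0.18600496  0.1192301 ]
```

View pics/wrist_p3.png

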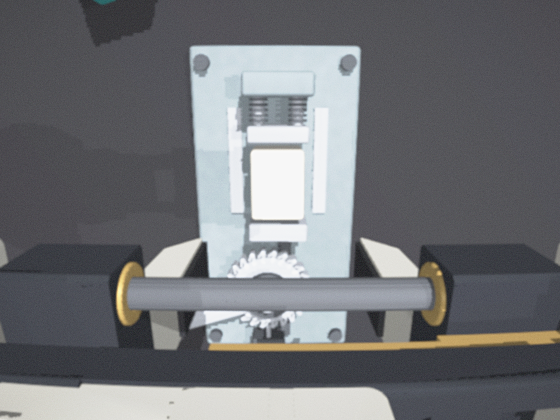

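View pics/side_p3c.png

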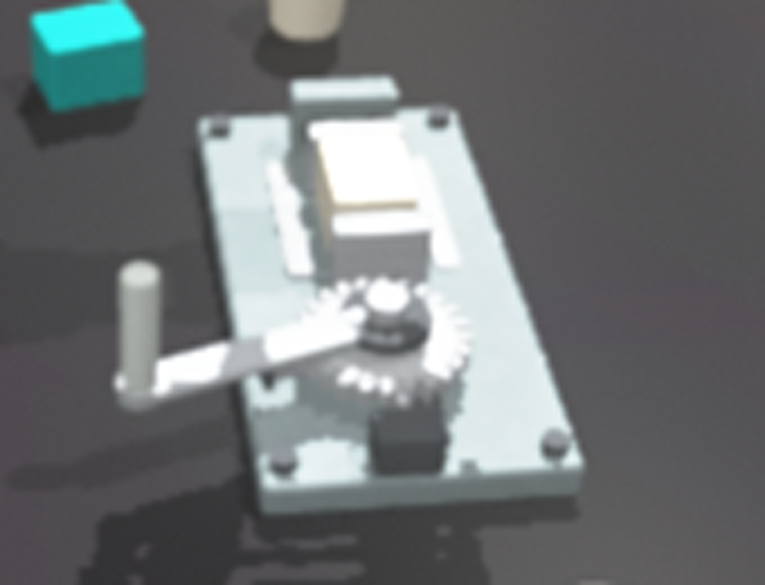

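Scene, side and wrist views agree: the block stands square in the slot, with about 5 mm free at each end. Next I go to the lever grip at about (0.4685, -0.185).

Call:
jog_arm --series '[[0,[-0.02,-0.02,0],[0,0,0.115]],[0,[-0.04,-0.035,0],[0,0,0.23]],[0,[-0.055,-0.05,0],[0,0,0.345]],[0,[-0.07,-0.06,0],[0,0,0.46]],[0,[-0.085,-0.075,0],[0,0,0.575]],[0,[-0.1,-0.09,0],[0,0,0.69]],[0,[-0.115,-0.1,0],[0,0,0.805]],[0,[-0.13,-0.115,0],[0,0,0.92]],[0,[-0.14,-0.125,0],[0,0,1.035]],[0,[-0.15,-0.1335,0],[0,0,1.15]],[0,[-0.15,-0.1335,0],[0,0,1.255]],[0,[-0.15,-0.1335,0],[0,0,1.255]]]'

```text
time: 9.3
tool_pos: [0.4665, -0.185, 0.199]
tool_rot: [-3.139, 0.003, 0.285]
contact_force: [0.6, -0.5, -0.4]
opening: 0.0457
```

Run:
```python
from h import *
s,c,T=snap("wrist","g1")
P=cloud(c,T); z=P[...,2]; x=P[...,0];y=P[...,1]
g=(z>.112)&(z<.128)&(np.hypot(x-.4685,y+.185)<.03)
q=P[g]; print(g.sum(), q.mean(0) if len(q) else 0, cv2.minEnclosingCircle((q[:,:2]*1000).astype(np.float32)) if len(q) else 0)
vs,us=np.nonzero(g); print(us.mean() if len(us) else 0,vs.mean() if len(vs) else 0)
```

```text
t 9.3 pos [ 0.4665 -0.185   0.199 ] rot [-3.139e+00  2.600e-03  2.847e-01] F [ 0.64 -0.46 -0.42] op 0.0457 qv 0.178
551 [ 0.46945615 -0.18161589  0.12017314] ((468.4847412109375, -181.760498046875), 8.96469783782959)
278.3774954627949 205.2885662431942
```

View pics/wrist_g1.png

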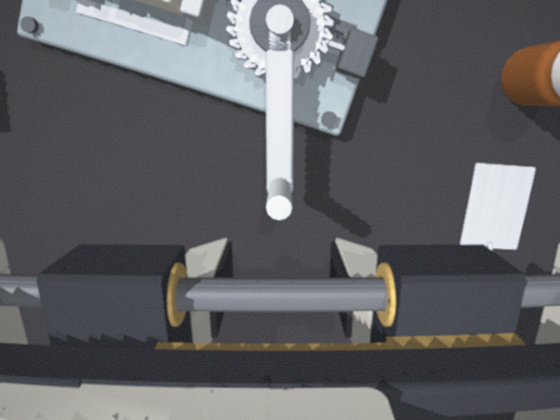

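Call:
jog_arm --series '[[0,[0.002,0,0.02],[0,0,0]],[0,[0.002,0,0.05],[0,0,0]],[0,[0.002,0,0.08],[0,0,0]],[0,[0.002,0,0.1],[0,0,0]],[0,[0.002,0,0.115],[0,0,0]],[0,[0.002,0,0.12],[0,0,0]],[0,[0.002,0,0.12],[0,0,0]],[0,[0.002,0,0.12],[0,0,0]]]'

```text
time: 10.02
tool_pos: [0.4699, -0.1841, 0.0808]
tool_rot: [-3.141, 0.0, 0.292]
contact_force: [-0.6, -0.8, -0.3]
opening: 0.0459
```

Call:
jog_arm --series '[[-1,[0,0,0],[0,0,0]],[-1,[0,0,0],[0,0,0]],[-1,[0,0,0],[0,0,0]],[-1,[0,0,0],[0,0,0]],[-1,[0,0,0],[0,0,0]],[-1,[0,0,0],[0,0,0]],[-1,[0,0,0],[0,0,0]],[-1,[0,0,0],[0,0,0]]]' --squeeze 20

```text
time: 10.68
tool_pos: [0.4698, -0.1844, 0.0811]
tool_rot: [3.141, -0.0, 0.29]
contact_force: [-1.3, 0.8, 5.7]
opening: 0.0175
```

Call:
jog_arm --series '[[-1,[0.0005,-0.0117,0],[0,0,0.09]],[-1,[0.0021,-0.0233,0],[0,0,0.18]],[-1,[0.0047,-0.0347,0],[0,0,0.27]],[-1,[0.0083,-0.0458,0],[0,0,0.36]],[-1,[0.0129,-0.0565,0],[0,0,0.45]],[-1,[0.0129,-0.0565,0],[0,0,0.45]]]'

```text
time: 11.18
tool_pos: [0.4657, -0.1255, 0.0811]
tool_rot: [3.141, 0.0, -0.164]
contact_force: [-2.9, -0.1, 7.4]
opening: 0.018
```

```bash
cat >> h.py <<'E'
def lev(s=None,A=(.5928,-.1482),v=-.026,quiet=False):
    from cell import status
    s=s or status.observe()
    p=s["tool_pos"][:2]-np.array(A); a=np.arctan2(p[1],p[0]); th=(a-(np.pi+v)+np.pi)%(2*np.pi)-np.pi
    er=p/np.hypot(*p); et=np.array([-er[1],er[0]]); F=s["contact_force"]
    print("t %.2f theta %.3f r %.4f yaw-th %.3f | F on tool: tang %.2f rad %.2f z %.2f | pos %s yaw %.3f op %.4f"%(s["time"],th,np.hypot(*p),s["tool_rot"][2]-v-th,F[:2]@et,F[:2]@er,F[2],s["tool_pos"].round(4),s["tool_rot"][2],s["opening"]))
E
python3 -c "
from h import *; lev()"
```

```text
t 11.18 theta -0.150 r 0.1291 yaw-th 0.013 | F on tool: tang 0.63 rad 2.87 z 7.38 | pos [ 0.4657 -0.1255  0.0811] yaw -0.164 op 0.0180
```

Call:
jog_arm --series '[[-1,[0.0,-0.0117,-0.0005],[0,0,0.09]],[-1,[0.0016,-0.0233,-0.001],[0,0,0.18]],[-1,[0.0042,-0.0347,-0.001],[0,0,0.27]],[-1,[0.0074,-0.0446,-0.001],[0,0,0.35]],[-1,[0.0093,-0.0494,-0.001],[0,0,0.39]],[-1,[0.0103,-0.0518,-0.001],[0,0,0.41]],[-1,[0.0103,-0.0518,-0.001],[0,0,0.41]],[-1,[0.0103,-0.0518,-0.001],[0,0,0.41]]]'

```text
time: 11.85
tool_pos: [0.4841, -0.077, 0.0812]
tool_rot: [3.141, 0.001, -0.569]
contact_force: [1.3, -0.7, -3.7]
opening: 0.0174
```

```bash
python3 -c "
from h import *; lev()"
```

```text
t 11.85 theta -0.554 r 0.1299 yaw-th 0.011 | F on tool: tang -0.14 rad -1.42 z -3.70 | pos [ 0.4841 -0.077   0.0812] yaw -0.569 op 0.0174
```

Call:
jog_arm --series '[[-1,[0.0005,0.0117,0.0003],[0,0,-0.09]],[-1,[0.0021,0.0233,0.0003],[0,0,-0.18]],[-1,[0.0047,0.0347,0.0003],[0,0,-0.27]],[-1,[0.0083,0.0458,0.0003],[0,0,-0.36]],[-1,[0.0129,0.0565,0.0003],[0,0,-0.45]],[-1,[0.0185,0.0668,0.0003],[0,0,-0.54]]]'

```text
time: 12.35
tool_pos: [0.4641, -0.1434, 0.0812]
tool_rot: [-3.141, -0.001, -0.025]
contact_force: [5.0, -0.1, -7.3]
opening: 0.0175
```

```bash
python3 -c "
from h import *; lev()"
```

```text
t 12.35 theta -0.012 r 0.1288 yaw-th 0.012 | F on tool: tang -0.07 rad -4.96 z -7.30 | pos [ 0.4641 -0.1434  0.0812] yaw -0.025 op 0.0175
```

Call:
jog_arm --series '[[-1,[0.001,0.0117,0.0006],[0,0,-0.09]],[-1,[0.0026,0.0233,0.0006],[0,0,-0.18]],[-1,[0.0052,0.0347,0.0006],[0,0,-0.27]],[-1,[0.0088,0.0458,0.0006],[0,0,-0.36]],[-1,[0.0134,0.0565,0.0006],[0,0,-0.45]],[-1,[0.019,0.0668,0.0006],[0,0,-0.54]],[-1,[0.0205,0.069,0.0006],[0,0,-0.56]],[-1,[0.0205,0.069,0.0006],[0,0,-0.56]]]'

```text
time: 13.02
tool_pos: [0.4827, -0.2131, 0.0811]
tool_rot: [3.141, -0.001, 0.529]
contact_force: [1.9, 2.1, 4.7]
opening: 0.0176
```

Run:
```python
from h import *
lev()
s,c,T=snap("scene","w1")
P=cloud(c,T); z=P[...,2]; x=P[...,0];y=P[...,1]
m=(z>.052)&(z<.08)&(x>.55)&(x<.66)&(y>-.11)&(y<.06)
nl,lab,st,_=cv2.connectedComponentsWithStats(m.astype(np.uint8))
for i in range(1,nl):
    if st[i,4]>40: q=P[lab==i]; print(st[i],q.mean(0).round(4),cv2.minAreaRect((q[:,:2]*1000).astype(np.float32)))
cv2.imwrite("pics/scene_w1c.png",cv2.resize(c["img"][170:300,190:360,::-1],None,fx=4.5,fy=4.5,interpolation=cv2.INTER_CUBIC))
```

```text
t 13.02 theta 0.559 r 0.1278 yaw-th -0.004 | F on tool: tang -0.83 rad -2.65 z 4.72 | pos [ 0.4827 -0.2131  0.0811] yaw 0.529 op 0.0176
t 13.02 pos [ 0.4827 -0.2131  0.0811] rot [ 3.141e+00 -9.000e-04  5.285e-01] F [1.86 2.05 4.72] op 0.0176 qv 0.056
[319 224  15  23 198] [0.6116 0.0455 0.0576] ((610.591552734375, 46.204017639160156), (20.3264102935791, 61.218387603759766), 88.81808471679688)
[272 229  43  28 752] [ 0.6096 -0.0343  0.0608] ((607.034423828125, -32.64678192138672), (90.98672485351562, 53.2747688293457), 88.84196472167969)
```

View pics/scene_w1c.png

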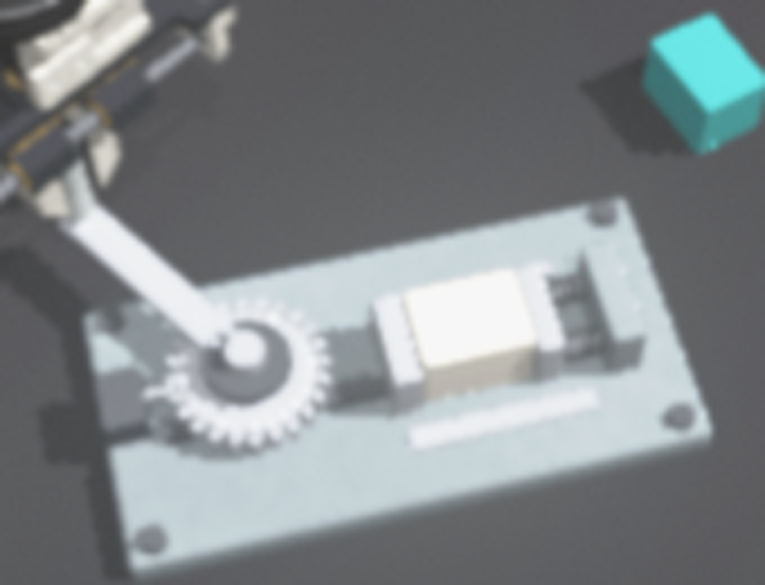

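Call:
jog_arm --series '[[-1,[0.0008,-0.0117,-0.0004],[0,0,0.09]],[-1,[0.0024,-0.0233,-0.0004],[0,0,0.18]],[-1,[0.005,-0.0347,-0.0004],[0,0,0.27]],[-1,[0.0086,-0.0458,-0.0004],[0,0,0.36]],[-1,[0.0132,-0.0565,-0.0004],[0,0,0.45]],[-1,[0.0188,-0.0668,-0.0004],[0,0,0.54]]]'

```text
time: 13.57
tool_pos: [0.464, -0.1454, 0.0812]
tool_rot: [3.14, 0.0, -0.017]
contact_force: [2.3, -1.1, -1.8]
opening: 0.0174
```

```bash
python3 -c "
from h import *; lev()"
```

```text
t 13.57 theta 0.005 r 0.1288 yaw-th 0.005 | F on tool: tang 1.07 rad -2.35 z -1.76 | pos [ 0.464  -0.1454  0.0812] yaw -0.017 op 0.0174
```

Call:
jog_arm --series '[[-1,[0.0005,-0.0117,0],[0,0,0.09]],[-1,[0.0021,-0.0233,0],[0,0,0.18]],[-1,[0.0047,-0.0347,0],[0,0,0.27]],[-1,[0.0083,-0.0458,0],[0,0,0.36]],[-1,[0.0129,-0.0565,0],[0,0,0.45]],[-1,[0.0175,-0.065,0],[0,0,0.525]],[-1,[0.0196,-0.0686,0],[0,0,0.555]],[-1,[0.0196,-0.0686,0],[0,0,0.555]]]'

```text
time: 14.23
tool_pos: [0.4845, -0.0765, 0.0811]
tool_rot: [3.141, 0.001, -0.567]
contact_force: [-1.8, -0.5, 2.6]
opening: 0.0175
```

```bash
python3 -c "
from h import *; lev()"
```

```text
t 14.23 theta -0.559 r 0.1299 yaw-th 0.018 | F on tool: tang 1.37 rad 1.21 z 2.64 | pos [ 0.4845 -0.0765  0.0811] yaw -0.567 op 0.0175
```

Call:
jog_arm --series '[[-1,[0.0003,0.0091,0],[0,0,-0.07]],[-1,[0.0013,0.0181,0],[0,0,-0.14]],[-1,[0.0029,0.0271,0],[0,0,-0.21]],[-1,[0.0045,0.034,0],[0,0,-0.265]],[-1,[0.0045,0.034,0],[0,0,-0.265]]]'

```text
time: 14.65
tool_pos: [0.4696, -0.1091, 0.0811]
tool_rot: [3.141, 0.001, -0.299]
contact_force: [-1.9, -0.1, 2.1]
opening: 0.0176
```

```bash
python3 -c "
from h import *; lev()"
```

```text
t 14.65 theta -0.282 r 0.1293 yaw-th 0.008 | F on tool: tang 0.66 rad 1.78 z 2.11 | pos [ 0.4696 -0.1091  0.0811] yaw -0.299 op 0.0176
```

Call:
jog_arm --series '[[-1,[0.0003,0.0091,0],[0,0,-0.07]],[-1,[0.0013,0.0181,0],[0,0,-0.14]],[-1,[0.0029,0.0271,0],[0,0,-0.21]],[-1,[0.0042,0.0328,0],[0,0,-0.255]],[-1,[0.0042,0.0328,0],[0,0,-0.255]]]'

```text
time: 15.07
tool_pos: [0.4642, -0.141, 0.0811]
tool_rot: [-3.141, 0.001, -0.046]
contact_force: [-1.9, 1.8, 3.6]
opening: 0.0176
```

```bash
python3 -c "
from h import *; lev()"
```

```text
t 15.07 theta -0.030 r 0.1288 yaw-th 0.010 | F on tool: tang -1.69 rad 1.95 z 3.59 | pos [ 0.4642 -0.141   0.0811] yaw -0.046 op 0.0176
```

```bash
cat >> h.py <<'E'
def jaws(tag):
    s,c,T=snap("scene",tag)
    P=cloud(c,T); z=P[...,2]; x=P[...,0];y=P[...,1]
    m=(z>.052)&(z<.08)&(x>.55)&(x<.66)&(y>-.11)&(y<.06)
    nl,lab,st,_=cv2.connectedComponentsWithStats(m.astype(np.uint8))
    for i in range(1,nl):
        if st[i,4]>40:
            q=P[lab==i]; r=cv2.minAreaRect((q[:,:2]*1000).astype(np.float32)); print(st[i],q.mean(0).round(4),r, "rear %.1f front %.1f"%(r[0][1]-max(r[1])/2,r[0][1]+max(r[1])/2))
    cv2.imwrite(f"pics/scene_{tag}c.png",cv2.resize(c["img"][190:290,190:350,::-1],None,fx=5,fy=5,interpolation=cv2.INTER_CUBIC))
E
python3 -c "
from h import *; lev(); jaws('w2')"
```

```text
t 15.07 theta -0.030 r 0.1288 yaw-th 0.010 | F on tool: tang -1.69 rad 1.95 z 3.59 | pos [ 0.4642 -0.141   0.0811] yaw -0.046 op 0.0176
t 15.07 pos [ 0.4642 -0.141   0.0811] rot [-3.1412e+00  1.2000e-03 -4.6000e-02] F [-1.85  1.8   3.59] op 0.0176 qv 0.093
[319 224  15  24 198] [0.6117 0.0454 0.0578] ((610.2348022460938, 46.24005889892578), (20.484621047973633, 61.38616943359375), 89.16737365722656) rear 15.5 front 76.9
[274 229  43  28 742] [ 0.6098 -0.0301  0.061 ] ((608.6109008789062, -28.862850189208984), (89.82237243652344, 54.08164978027344), 88.89778137207031) rear -73.8 front 16.0
```

View pics/scene_w2c.png

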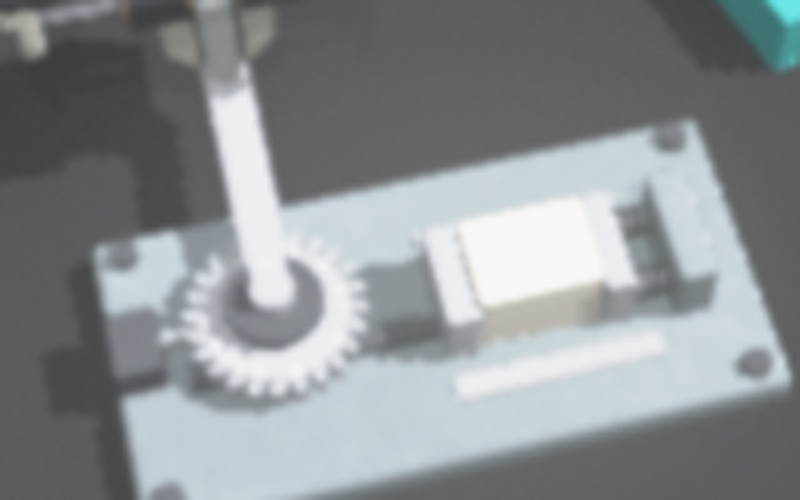

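Call:
jog_arm --series '[[-1,[0.0,0.004,0],[0,0,-0.03]],[-1,[0.0003,0.0091,0],[0,0,-0.07]],[-1,[0.0011,0.0168,0],[0,0,-0.13]]]'

```text
time: 15.37
tool_pos: [0.4644, -0.156, 0.0811]
tool_rot: [-3.139, 0.002, 0.084]
contact_force: [-2.1, 7.1, 3.4]
opening: 0.0178
```

```bash
python3 -c "
from h import *; lev()"
```

```text
t 15.37 theta 0.087 r 0.1286 yaw-th 0.023 | F on tool: tang -7.17 rad 1.66 z 3.37 | pos [ 0.4644 -0.156   0.0811] yaw 0.084 op 0.0178
```

Call:
jog_arm --series '[[-1,[0.0002,0.0065,0],[0,0,-0.05]],[-1,[0.0007,0.013,0],[0,0,-0.1]],[-1,[0.0011,0.0168,0],[0,0,-0.13]]]'

```text
time: 15.62
tool_pos: [0.4669, -0.1734, 0.0811]
tool_rot: [-3.14, 0.002, 0.215]
contact_force: [-2.3, 5.3, 4.9]
opening: 0.0177
```

```bash
python3 -c "
from h import *; lev()"
```

```text
t 15.62 theta 0.223 r 0.1283 yaw-th 0.017 | F on tool: tang -5.67 rad 1.19 z 4.88 | pos [ 0.4669 -0.1734  0.0811] yaw 0.215 op 0.0177
```

Call:
jog_arm --series '[[-1,[0.0,0.0026,0],[0,0,-0.02]],[-1,[0.0001,0.0052,0],[0,0,-0.04]]]'

```text
time: 15.78
tool_pos: [0.4681, -0.1782, 0.0811]
tool_rot: [-3.139, 0.002, 0.253]
contact_force: [-3.5, 5.4, 6.0]
opening: 0.0177
```

```bash
python3 -c "
from h import *; lev()"
```

```text
t 15.78 theta 0.262 r 0.1283 yaw-th 0.017 | F on tool: tang -6.10 rad 2.13 z 6.00 | pos [ 0.4681 -0.1782  0.0811] yaw 0.253 op 0.0177
```

Call:
jog_arm --series '[[-1,[0.0,0.0026,0],[0,0,-0.02]],[-1,[0.0001,0.0039,0],[0,0,-0.03]]]'

```text
time: 15.95
tool_pos: [0.469, -0.1817, 0.0811]
tool_rot: [-3.139, 0.002, 0.283]
contact_force: [-3.6, 6.3, 6.8]
opening: 0.0173
```

```bash
python3 -c "
from h import *; lev(); jaws('w3')"
```

```text
t 15.95 theta 0.290 r 0.1282 yaw-th 0.019 | F on tool: tang -6.97 rad 1.82 z 6.83 | pos [ 0.469  -0.1817  0.0811] yaw 0.283 op 0.0173
t 15.95 pos [ 0.469  -0.1817  0.0811] rot [-3.1389e+00  1.7000e-03  2.8300e-01] F [-3.58  6.25  6.83] op 0.0173 qv 0.124
[319 224  15  23 196] [0.6113 0.0454 0.0576] ((609.6290893554688, 46.39555740356445), (20.055259704589844, 59.38970184326172), 88.23863983154297) rear 16.7 front 76.1
[275 228  43  29 730] [ 0.6098 -0.0272  0.061 ] ((608.2279663085938, -25.5592041015625), (90.79240417480469, 52.500404357910156), 88.83160400390625) rear -71.0 front 19.8
```

Call:
jog_arm --series '[[-1,[0.0,0.0052,-0.0003],[0,0,-0.04]],[-1,[0.0002,0.0104,-0.0006],[0,0,-0.08]],[-1,[0.0007,0.0155,-0.0006],[0,0,-0.12]]]'

```text
time: 16.25
tool_pos: [0.4737, -0.1953, 0.0811]
tool_rot: [-3.136, 0.002, 0.404]
contact_force: [-3.6, 10.7, 3.0]
opening: 0.0173
```

```bash
python3 -c "
from h import *; lev()"
```

```text
t 16.25 theta 0.402 r 0.1280 yaw-th 0.028 | F on tool: tang -11.24 rad -0.57 z 3.01 | pos [ 0.4737 -0.1953  0.0811] yaw 0.404 op 0.0173
```

Call:
jog_arm --series '[[-1,[0.0001,0.0039,0],[0,0,-0.03]],[-1,[0.0002,0.0078,0],[0,0,-0.06]],[-1,[0.0005,0.0117,0],[0,0,-0.09]]]'

```text
time: 16.5
tool_pos: [0.4789, -0.2064, 0.0811]
tool_rot: [-3.137, 0.001, 0.494]
contact_force: [-3.6, 6.7, 2.3]
opening: 0.0174
```

```bash
python3 -c "
from h import *; lev()"
```

```text
t 16.50 theta 0.498 r 0.1279 yaw-th 0.021 | F on tool: tang -7.63 rad 0.16 z 2.28 | pos [ 0.4789 -0.2064  0.0811] yaw 0.494 op 0.0174
```

Call:
jog_arm --series '[[-1,[0.0,0.0013,0],[0,0,-0.01]],[-1,[0.0,0.0026,0],[0,0,-0.02]],[-1,[0.0001,0.0039,0],[0,0,-0.03]]]'

```text
time: 16.75
tool_pos: [0.4808, -0.2097, 0.0811]
tool_rot: [-3.137, 0.001, 0.523]
contact_force: [-3.5, 6.2, 2.5]
opening: 0.0177
```

```bash
python3 -c "
from h import *; lev()"
```

```text
t 16.75 theta 0.528 r 0.1278 yaw-th 0.021 | F on tool: tang -7.09 rad 0.06 z 2.53 | pos [ 0.4808 -0.2097  0.0811] yaw 0.523 op 0.0177
```

Call:
jog_arm --series '[[-1,[0.0,0.0013,0],[0,0,-0.01]],[-1,[0.0,0.0026,0],[0,0,-0.02]],[-1,[0.0001,0.0033,0],[0,0,-0.025]]]'

```text
time: 17.0
tool_pos: [0.4823, -0.2124, 0.0811]
tool_rot: [-3.137, 0.002, 0.548]
contact_force: [-5.0, 6.2, 3.8]
opening: 0.018
```

```bash
python3 -c "
from h import *; lev(); jaws('w4')"
```

```text
t 17.00 theta 0.552 r 0.1278 yaw-th 0.021 | F on tool: tang -7.93 rad 1.21 z 3.78 | pos [ 0.4823 -0.2124  0.0811] yaw 0.548 op 0.0180
t 17.0 pos [ 0.4823 -0.2124  0.0811] rot [-3.1367e+00  1.6000e-03  5.4770e-01] F [-5.03  6.24  3.78] op 0.018 qv 0.058
[319 224  15  23 196] [0.6115 0.0454 0.0577] ((609.7957763671875, 46.343868255615234), (20.844175338745117, 60.33681106567383), 89.10175323486328) rear 16.2 front 76.5
[277 228  42  28 732] [ 0.61   -0.0247  0.0609] ((607.603271484375, -23.799911499023438), (89.44313049316406, 52.421424865722656), 88.90890502929688) rear -68.5 front 20.9
```

Call:
jog_arm --series '[[-1,[0.0,0.0007,0],[0,0,-0.005]],[-1,[0.0,0.0013,0],[0,0,-0.01]]]'

```text
time: 17.22
tool_pos: [0.4829, -0.2133, 0.0811]
tool_rot: [-3.136, 0.002, 0.557]
contact_force: [-4.6, 7.1, 3.7]
opening: 0.0175
```

```bash
python3 -c "
from h import *; lev()"
```

```text
t 17.22 theta 0.560 r 0.1277 yaw-th 0.023 | F on tool: tang -8.45 rad 0.41 z 3.66 | pos [ 0.4829 -0.2133  0.0811] yaw 0.557 op 0.0175
```

Call:
jog_arm --series '[[-1,[0.0001,-0.0039,0],[0,0,0.03]],[-1,[0.0005,-0.0104,0],[0,0,0.08]],[-1,[0.0013,-0.0181,0],[0,0,0.14]],[-1,[0.0026,-0.0258,0],[0,0,0.2]]]'

```text
time: 17.55
tool_pos: [0.4726, -0.1923, 0.0812]
tool_rot: [3.141, 0.001, 0.355]
contact_force: [1.7, -3.6, -4.6]
opening: 0.0179
```

```bash
python3 -c "
from h import *; lev(); jaws('w5')"
```

```text
t 17.55 theta 0.378 r 0.1280 yaw-th 0.003 | F on tool: tang 3.96 rad -0.41 z -4.65 | pos [ 0.4726 -0.1923  0.0812] yaw 0.355 op 0.0179
t 17.55 pos [ 0.4726 -0.1923  0.0812] rot [3.1409e+00 1.0000e-03 3.5470e-01] F [ 1.75 -3.58 -4.65] op 0.0179 qv 0.826
[319 224  15  23 196] [0.612  0.0455 0.0581] ((610.1566772460938, 45.95738220214844), (20.08922004699707, 61.735252380371094), 88.08455657958984) rear 15.1 front 76.8
[276 228  43  28 738] [ 0.6097 -0.0254  0.0609] ((608.1124267578125, -23.878162384033203), (90.01573944091797, 52.44451141357422), 88.32542419433594) rear -68.9 front 21.1
```

Call:
jog_arm --series '[[-1,[0.0005,-0.0117,0.0003],[0,0,0.09]],[-1,[0.0021,-0.0233,0.0003],[0,0,0.18]],[-1,[0.0047,-0.0347,0.0003],[0,0,0.27]],[-1,[0.0083,-0.0458,0.0003],[0,0,0.36]],[-1,[0.0083,-0.0458,0.0003],[0,0,0.36]]]'

```text
time: 18.02
tool_pos: [0.4641, -0.145, 0.0812]
tool_rot: [-3.141, 0.001, -0.003]
contact_force: [-1.9, 1.3, -2.1]
opening: 0.0174
```

```bash
python3 -c "
from h import *; lev(); jaws('w6')"
```

```text
t 18.02 theta 0.001 r 0.1287 yaw-th 0.022 | F on tool: tang -1.22 rad 1.91 z -2.10 | pos [ 0.4641 -0.145   0.0812] yaw -0.003 op 0.0174
t 18.02 pos [ 0.4641 -0.145   0.0812] rot [-3.1407e+00  1.2000e-03 -2.9000e-03] F [-1.88  1.27 -2.1 ] op 0.0174 qv 0.192
[319 224  15  23 197] [0.6118 0.0454 0.0578] ((610.7719116210938, 46.04446029663086), (20.013742446899414, 59.423683166503906), 87.99681854248047) rear 16.3 front 75.8
[276 228  43  28 744] [ 0.61   -0.0252  0.0609] ((607.9190673828125, -23.788982391357422), (90.10623168945312, 54.555484771728516), 89.2808609008789) rear -68.8 front 21.3
```

View pics/scene_w6c.png

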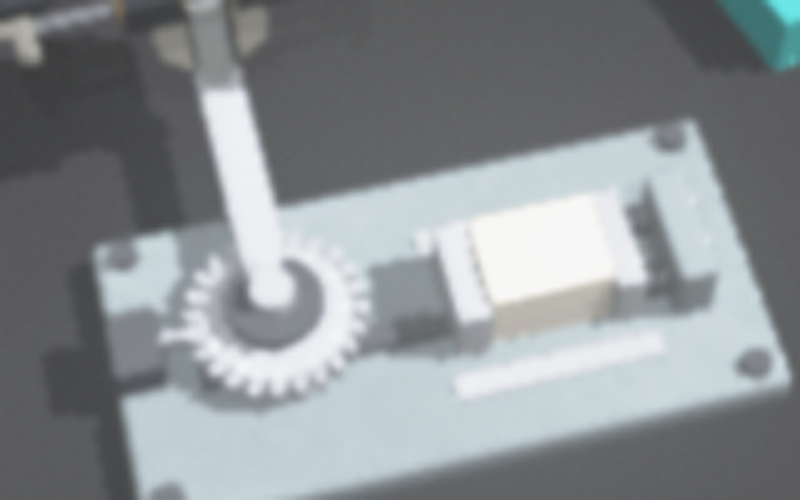

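Call:
jog_arm --series '[[-1,[0.0005,-0.0117,0],[0,0,0.09]],[-1,[0.0021,-0.0233,0],[0,0,0.18]],[-1,[0.0047,-0.0347,0],[0,0,0.27]],[-1,[0.0083,-0.0458,0],[0,0,0.36]],[-1,[0.0129,-0.0565,0],[0,0,0.45]],[-1,[0.0175,-0.065,0],[0,0,0.525]],[-1,[0.0196,-0.0686,0],[0,0,0.555]],[-1,[0.0203,-0.0697,0],[0,0,0.565]]]'

```text
time: 18.73
tool_pos: [0.4846, -0.0766, 0.0811]
tool_rot: [3.141, 0.002, -0.564]
contact_force: [-4.4, 1.0, 0.1]
opening: 0.0178
```

```bash
python3 -c "
from h import *; lev()"
```

```text
t 18.73 theta -0.559 r 0.1298 yaw-th 0.021 | F on tool: tang 1.64 rad 4.21 z 0.08 | pos [ 0.4846 -0.0766  0.0811] yaw -0.564 op 0.0178
```

Call:
jog_arm --series '[[-1,[0,-0.0007,0],[0,0,0.005]],[-1,[0,-0.0013,0],[0,0,0.01]],[-1,[0,-0.0013,0],[0,0,0.01]]]'

```text
time: 18.98
tool_pos: [0.485, -0.0759, 0.0812]
tool_rot: [3.141, 0.002, -0.575]
contact_force: [-4.9, 3.0, -2.0]
opening: 0.0175
```

```bash
python3 -c "
from h import *; lev()"
```

```text
t 18.98 theta -0.565 r 0.1298 yaw-th 0.016 | F on tool: tang 0.20 rad 5.72 z -1.97 | pos [ 0.485  -0.0759  0.0812] yaw -0.575 op 0.0175
```

Call:
jog_arm --series '[[-1,[-0.0003,-0.0007,0],[0,0,0.005]],[-1,[-0.0005,-0.0013,0],[0,0,0.01]],[-1,[-0.0005,-0.002,0],[0,0,0.015]],[-1,[-0.0005,-0.002,0],[0,0,0.015]]]'

```text
time: 19.32
tool_pos: [0.4862, -0.0742, 0.0812]
tool_rot: [3.141, 0.0, -0.59]
contact_force: [-2.6, 0.5, -5.5]
opening: 0.0176
```

```bash
python3 -c "
from h import *; lev()"
```

```text
t 19.32 theta -0.581 r 0.1298 yaw-th 0.017 | F on tool: tang 1.03 rad 2.44 z -5.47 | pos [ 0.4862 -0.0742  0.0812] yaw -0.590 op 0.0176
```

Call:
jog_arm --series '[[-1,[-0.0002,-0.0007,0.0002],[0,0,0.005]],[-1,[-0.0002,-0.0013,0.0004],[0,0,0.01]],[-1,[-0.0002,-0.002,0.0004],[0,0,0.015]],[-1,[-0.0002,-0.002,0.0004],[0,0,0.015]]]'

```text
time: 19.65
tool_pos: [0.4872, -0.0726, 0.0812]
tool_rot: [3.141, -0.0, -0.605]
contact_force: [-3.9, -3.3, -2.1]
opening: 0.0177
```

```bash
python3 -c "
from h import *; lev()"
```

```text
t 19.65 theta -0.595 r 0.1298 yaw-th 0.016 | F on tool: tang 4.99 rad 1.26 z -2.07 | pos [ 0.4872 -0.0726  0.0812] yaw -0.605 op 0.0177
```

Call:
jog_arm --series '[[-1,[0,-0.0005,0],[0,0,0.003]],[-1,[0,-0.0008,0],[0,0,0.005]],[-1,[0,-0.0008,0],[0,0,0.005]]]'

```text
time: 19.9
tool_pos: [0.4872, -0.0726, 0.0812]
tool_rot: [3.139, -0.0, -0.61]
contact_force: [-7.2, -6.1, -2.3]
opening: 0.0178
```

```bash
python3 -c "
from h import *; lev()"
```

```text
t 19.90 theta -0.595 r 0.1298 yaw-th 0.011 | F on tool: tang 9.17 rad 2.27 z -2.30 | pos [ 0.4872 -0.0726  0.0812] yaw -0.610 op 0.0178
```

Call:
jog_arm --series '[[-1,[0,0.0008,0],[0,0,0]],[0,[0,0.0008,0],[0,0,0]],[0,[0,0.0008,0],[0,0,0]],[0,[0,0.0008,0],[0,0,0]],[0,[0,0.0008,0],[0,0,0]],[0,[0,0.0008,-0.01],[0,0,0]],[0,[0,0.0008,-0.04],[0,0,0]],[0,[0,0.0008,-0.075],[0,0,0]],[0,[0,0.0008,-0.11],[0,0,0]],[0,[-0.01,0.0008,-0.14],[0,0,0]],[0,[-0.03,0.0008,-0.15],[0,0,0]],[0,[-0.06,0.0008,-0.15],[0,0,0]]]'

```text
time: 20.9
tool_pos: [0.4407, -0.0387, 0.2344]
tool_rot: [-3.139, -0.008, -0.611]
contact_force: [-0.5, -0.3, -0.6]
opening: 0.0459
```

Run:
```python
from h import *
jaws("f1"); s,c,T=snap("side","f1")
P=cloud(c,T); z=P[...,2]; x=P[...,0];y=P[...,1]
g=(z>.115)&(z<.125)&(x>.42)&(x<.52)&(y<0)&(y>-.25); print("griptop side",g.sum(),P[g].mean(0) if g.any() else 0)
cv2.imwrite("pics/side_f1c.png",cv2.resize(c["img"][150:290,200:370,::-1],None,fx=4,fy=4))
s,c,T=snap("wrist","f1")
```

```text
t 20.9 pos [ 0.4407 -0.0387  0.2344] rot [-3.1386 -0.0083 -0.6112] F [-0.5  -0.26 -0.62] op 0.0459 qv 0.865
[319 224  15  24 197] [0.6114 0.0453 0.0578] ((610.4669189453125, 45.52488708496094), (59.9808349609375, 20.8113956451416), 0.25735345482826233) rear 15.5 front 75.5
[276 228  43  28 741] [ 0.6099 -0.0252  0.061 ] ((607.8334350585938, -23.80343246459961), (90.03880310058594, 52.24114990234375), 88.2254409790039) rear -68.8 front 21.2
t 20.95 pos [ 0.4343 -0.0349  0.2325] rot [-3.1406e+00  4.0000e-04 -6.0960e-01] F [-4.22  3.73 -1.57] op 0.0462 qv 0.073
griptop side 39 [ 0.48482052 -0.07561112  0.11905024]
t 21.0 pos [ 0.4359 -0.036   0.232 ] rot [-3.1409e+00 -2.0000e-04 -6.0880e-01] F [-0.05  0.48 -0.46] op 0.046 qv 0.064
```

View pics/scene_f1.png

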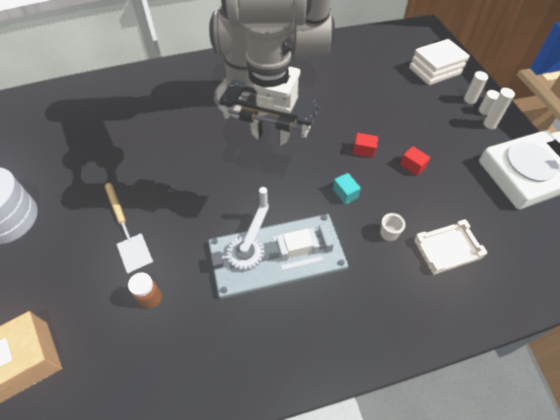

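View pics/side_f1c.png

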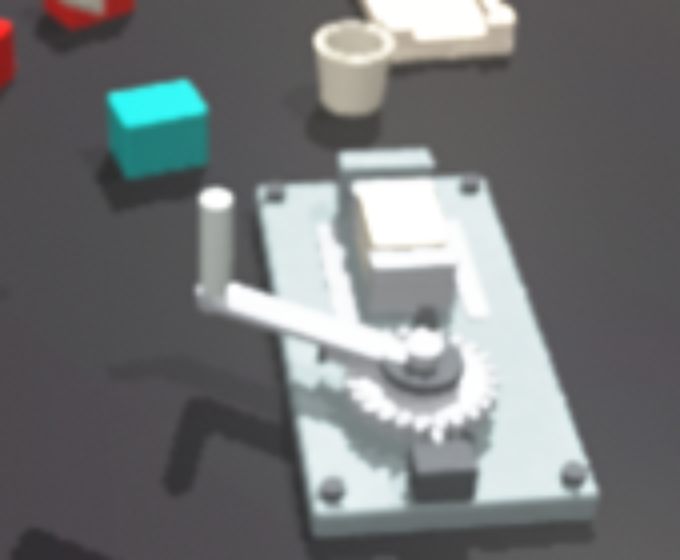

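Call:
jog_arm --series '[[0,[0,0,0],[0,0,0]],[0,[0,0,0],[0,0,0]],[0,[0,0,0],[0,0,0]]]'

```text
time: 21.3
tool_pos: [0.4388, -0.0382, 0.2308]
tool_rot: [3.141, 0.0, -0.611]
contact_force: [0.5, 0.2, 0.6]
opening: 0.046
```

```bash
python3 -c "
from cell import job; print(job.hand_in())"
```

```text
the job is handed in; nothing more can be done
None
```

I placed the block in the slot with its long side from jaw to jaw, clamped it over 8 notches in two lever strokes, and handed the job in at 21.3 s. The lever is at its jaw-side end stop and the gripper is clear of everything.

**Clamping:** The last camera measurement shows the jaw 20.3 mm forward of its start, against 20.8 mm for 8 full notches. The sprung pad is pushed back about 8.8 mm, which puts the clamping force at roughly 90 N. The jaw did not move on the return stroke, so the pawl is holding.

**Lever:** It came to rest against the stop, where the force rose to about 9 N with no further movement. The final images show it left there. The things around the vice look undisturbed in the final pictures, but I did not measure them again.

**Doubtful readings:**
- **Pull force:** The slow pull in the last notch read 7.1 to 8.5 N, slightly under the 9 N wanted. One reading mid-notch, while moving faster, showed 11.2 N. I think that was mostly the arm's motion, because the slow readings straight after it were 7 to 8 N, but it is above the 11 N chipping figure.
- **Camera agreement:** The scene, side and wrist cameras differed by 2 to 4 mm, so I used averages and checked gaps within a single view.

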